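Hold the spring clip open over the caption card

ROBOT

A 6-joint arm with a two-finger parallel gripper is mounted at the origin on the work surface. World frame = base frame: x ahead of the robot, y to its left, z up, the work surface at z = 0. Lengths are in m, angles in rad, forces in N, time in s.
With the tool pointing down it reaches from about 0.375 to 0.9 m from the base axis. Payload 3.1 kg.
Tool frame: the origin (TCP) lies at the very end of the fingers, on their centre line; the grasp point (between the pads) lies 19 mm behind it; z points along the fingers, y is the line along which they close (so a half turn about z gives the same grasp; the last joint's range is limited). The gripper opens to 87 mm and grips with 3 to 60 N. Pads are 19 mm wide; open, the fingers measure 117 mm over their backs; the gripper's body (75 mm by 190 mm) begins 51 mm behind the grasp point.
Start: joints at [1.034, 0.527, 1.433, -0, 1.181, -0.178], TCP at [0.219, 0.585, 0.223] pointing down, gripper open.
Joint ranges: [-3.08, 3.08], [-0.75, 2.2], [0.22, 2.44], [-1.43, 4.57], [0, 2.65], [-2.85, 2.85]. Speed limits (rad/s): [2.79, 2.79, 3.14, 3.14, 3.14, 3.14].

INTERFACE

Orientations are given as a unit quaternion [x, y, z, w].
In Python, from rig import robot gives the robot as it stands. The module is installed in compiled form; this text tells all that it offers.
- The arm moves only by the tool servo_tool, never from a script. Its argument "rows" is one flat list of numbers, 5 for each row, row after row: the closure, from -1 (fully open) to 1 (shut), so that 0 is half open, then the shift along the tool's x, y, z in m, then the turn about the tool's z in degrees. A call has 1 to 5 rows; each row shifts and turns the commanded pose from where the row before left it, along the tool's axes as they then stand; what a row does not reach is not made up. A row lasts 1/12 s, in which the tool goes at most 41.7 mm and 7.16 degrees, less where a joint would pass 70% of its speed; a pose out of reach is approached as far as the arm can. A call with a gripper value outside its range is refused whole. The fingers move at their own pace and stop on an object; "newtons" is the grip in N (left out, the last holds). Time passes only in rows, so rows that do not move let the fingers close. It gives the time, the measured TCP pose, the force, the opening and the grip force at its end, in the units of the state.
- robot.get_obs(): the state, without advancing time (a new reading comes with each control period).
- robot.camera(name): name is "scene" or "side" or "wrist"; returns a dict with "pixels" (420x560x3 uint8, red, green, blue), "intrinsics" (3x3 intrinsics, pixels), "rvec" (rotation vector, rad) and "tvec" (3), from world to camera coordinates, as OpenCV has them; the wrist camera has in their place "mount" (4x4, takes a point from camera to tool coordinates, whose origin is the TCP and whose axes are the flange's). Camera axes: x right, y down, z forward; pixel columns grow to the right and rows downward; lengths in m; the calibration is good to about 2 mm. The wrist camera is an equidistant fisheye: a pixel r from the principal point sees the ray r / f radians off the axis. A picture is of the moment at which its call begins: read the wrist's pose just before it. There is no depth.
- robot.hand_in(): hands the job in; it is judged then, once.
Trained networks look in a picture, given as the dict that the camera call returned (one of the last four; its "shot" number tells which), for a name from the list of things; names that differ only in an ending like _2 or _b are one class to them, and where a whole thing is asked for, a point or a joint stands for the part that bears it (a point fixed in the world has none). Each returns a list of dicts, best first, with "score" (0 to 1); they miss things now and then, are a little off and sometimes report something else, mostly with a low value. They report only what shows in the picture. A call takes as long as a camera call.
- robot.spot_in(picture, query): "at" ([x, y, z] in m, in world coordinates, good to about 4 mm: the middle of the surface that is visible of it).
- robot.outline_of(picture, query): "region" (420x560 bool, what is visible of it).
- robot.place_of(picture, query): "at" ([x, y, z] in m, in world coordinates, good to about 4 mm: a listed point, or the origin of a listed thing).
The state is a dict: "time": time; "q": joint angles; "joint_velocities": joint speeds; "joint_torque": joint torques, N m; "position": TCP position; "tool_rot": TCP orientation; "ft_force": force on the tool from outside, world axes, zero at the start; "moment": the same for the moment, N m; "grip_width": finger opening in m; "grip_force": force on a finger pad.
Only numpy, scipy, OpenCV 4.12 (cv2) and the standard library are available. Lean on these libraries where they do the work, as an engineer would, in place of code of your own. Each camera call takes 0.05 s, during which the arm holds its last target. There are 200 camera calls.

TASK

Push the card carrier along its rail until it clicks into the station detent marked by the blue index marks. Then squeeze the orange-tipped spring clip off its stand and hold it wide open astride the middle of the card's top edge, upright and with the jaws reaching well down on both sides but not touching the card, so that a colleague can slip a cover sheet in. Finish while still holding the clip open there, with the carrier still in its detent and the knee model, paperweight and pointer handle left alone.

Things in the scene. Friction and masses are not known exactly. Their poses are not given: they have to be found in the camera images.
- rail: Fixed aluminium rail on the shelf, 90 mm (its x) by 360 mm (its y) bed 12 mm thick, overall 28 mm high at the end stops. Origin at the centre of its underside; the carrier slides along its +y axis. Blue index marks (12 x 10 mm blocks, 14 mm high) on both long edges of the bed stand 80 mm from the origin along +y: the card's middle is level with them at the station.
- carrier (a joint): Travel of the carrier along the rail's +y axis in m: 0 at the -y end, 0.135 at the far end stop. The station detent is at 0.100 (a sprung ball drops between two ridges; it takes about 3 to 5 N to push in or out, and about 1 N to slide elsewhere). It starts at 0 to 0.04. Left within 3 mm of 0.100 it centres itself; elsewhere it stays where it is left.
- carrier_knob (a point): Centre of the top of the carrier's upright blue round knob, 22 mm in diameter, 55 mm tall, top 85 mm above the shelf, standing on a grey plate 80 mm (rail x) by 185 mm (rail y) whose top is 30 mm above the shelf. 80 mm along rail +y from the knob's axis the near end of the card begins. Axes as the rail's.
- card_top (a point): Middle of the top edge of the white caption card that stands upright on the carrier, 130 mm above the shelf. Card: 3 mm thick (along this point's x), 80 mm long (along its y, the rail direction), rigid, fixed to the carrier; its free faces reach from the top edge down to 86 mm below it; z is up. It lies 120 mm from the knob along rail +y.
- stand: Fixed clip stand: dark wooden foot 90 x 80 x 14 mm with an upright aluminium fin 50 mm long (its x), 4 mm thick (its y), its top edge 111 mm above the shelf. Origin at the centre of the foot's underside. The clip starts clipped on the fin, jaws down, handles up.
- clip: Loose steel spring clip of the clothes-peg kind, 90 g, 34 mm wide along its x at most; origin on its pivot (a 12 mm steel coil along its x), z up towards the handles. Levers on the +y and -y sides: squeezing the handles together along y spreads the jaws along y. Parked, its pivot is 117 mm above the shelf, its coil resting on the fin.
- clip_grip (a point): Point midway between the two orange handle rolls, 48 mm above the pivot along clip z. The rolls lie along clip x, 34 mm long, 10 mm thick; they measure 54 mm over their outsides along clip y when parked, about 30 mm when squeezed fully to the stop (and then stand 4 mm higher). The squeeze takes about 6 N at first and 12 N at the stop.
- clip_mouth (a point): Point midway between the jaw tips, 40 mm below the pivot along clip z; the jaw tips end 2 mm lower. Jaws are 24 mm wide along clip x; the gap between them along clip y is 4 mm when parked and about 23 mm when fully open. The coil closes the mouth 34 mm above this point.
- clip_lever_a (a joint): Angle of each clip lever in rad (both levers move alike): 0 parked on the fin, -0.05 shut, 0.25 fully open at its stop; springs push it shut. Open wide means above 0.18.
- knee: Bystander: glossy blue knee joint model on a black 90 x 70 mm foot, 133 mm tall; loose, origin at the centre of its underside.
- paperweight: Bystander: jade-green glass dome, 68 mm across, 41 mm high; loose, origin at the centre of its underside.
- pointer: Bystander: beech pointer handle with a brass end, 22 x 142 x 18 mm lying along its y; loose, origin on its underside.

How it is judged:
By the outcome, as a careful person would: the job done as asked, in the order asked, and still so for the second after the job is handed in, while the arm keeps its last pose, push and grip.
It also fails if it takes over 51 s, if anything falls off the work surface, if the arm or the gripper's body presses on something with over 40 N, if the wrist force passes 120 N, or if a joint passes its speed limit or range.

## Working session

There is one attempt and no reset: what is moved stays moved. The work goes in short steps, Python scripts to look and compute and a tool call to move; the robot and the scene stay as the last step left them, time stands still between calls to the robot, and variables do not carry over. Pictures are saved under pics/ and viewed, at most 10 in all, crops included, and the job is handed in when it is done.

Besides the shell and the picture viewer there is one more tool, called after "Emit:" in YAML: its name, and indented under it one key for each argument. servo_tool: Moves the arm, as the interface text tells. Its arguments: {"type":"object","properties":{"rows":{"type":"array","items":{"type":"number"}},"newtons":{"type":"number"}},"required":["rows"]}

```bash
mkdir -p pics
python3 - <<'E'
from rig import robot
import cv2,numpy as np
o=robot.get_obs()
print({k:np.round(v,3).tolist() for k,v in o.items()})
for n in ("scene","side"):
    p=robot.camera(n); cv2.imwrite(f"pics/{n}0.png",p["pixels"][:,:,::-1])
    for q in ["rail","carrier_knob","card_top","stand","clip","clip_grip","clip_mouth","knee","paperweight","pointer"]:
        r=robot.place_of(p,q)[:2]
        print(n,q,[(np.round(a["at"],3).tolist(),round(a["score"],2)) for a in r])
E
```

```text
{'time': 0.0, 'q': [1.033, 0.528, 1.434, -0.0, 1.181, -0.178], 'joint_velocities': [-0.001, 0.001, -0.001, -0.001, 0.003, -0.001], 'joint_torque': [0.0, -44.004, -17.659, 0.063, 0.058, -0.0], 'position': [0.219, 0.585, 0.222], 'tool_rot': [0.178, 0.984, -0.001, -0.0], 'ft_force': [-0.279, -0.059, 0.028], 'moment': [0.015, -0.029, -0.005], 'grip_force': 0.0, 'grip_width': 0.087}
scene rail [([0.622, -0.022, 0.003], 0.69), ([0.434, 0.238, -0.001], 0.52)]
scene carrier_knob [([0.639, -0.142, 0.083], 0.96), ([0.417, -0.205, 0.169], 0.26)]
scene card_top [([0.624, -0.026, 0.131], 0.59)]
scene stand [([0.417, -0.2, 0.003], 0.87)]
scene clip [([0.42, -0.203, 0.116], 0.81)]
scene clip_grip [([0.415, -0.203, 0.168], 0.81)]
scene clip_mouth [([0.418, -0.198, 0.075], 0.93)]
scene knee [([0.432, 0.237, 0.001], 0.58)]
scene paperweight [([0.463, 0.044, -0.002], 0.61)]
scene pointer [([0.417, -0.204, 0.17], 0.73), ([0.788, 0.073, -0.003], 0.69)]
side rail [([0.621, -0.026, -0.0], 0.69)]
side carrier_knob [([0.642, -0.14, 0.087], 0.67)]
side card_top [([0.62, -0.02, 0.129], 0.97)]
side stand [([0.416, -0.198, 0.002], 0.68), ([0.419, -0.203, 0.073], 0.39)]
side clip [([0.417, -0.198, 0.118], 0.55)]
side clip_grip [([0.413, -0.205, 0.166], 0.67)]
side clip_mouth [([0.417, -0.2, 0.076], 0.84)]
side knee [([0.435, 0.241, 0.0], 0.88)]
side paperweight [([0.458, 0.041, -0.001], 0.96), ([0.433, 0.24, -0.002], 0.45)]
side pointer [([0.789, 0.072, -0.0], 0.84)]
```

View pics/scene0.png

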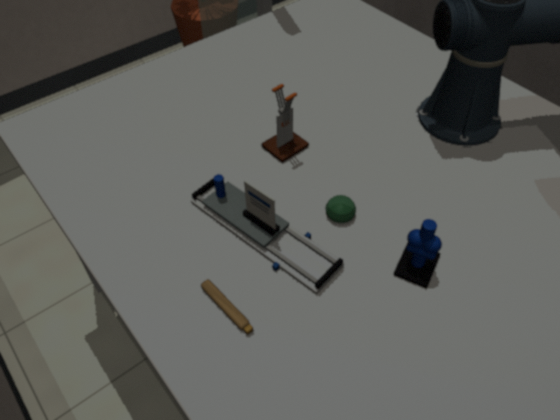

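View pics/side0.png

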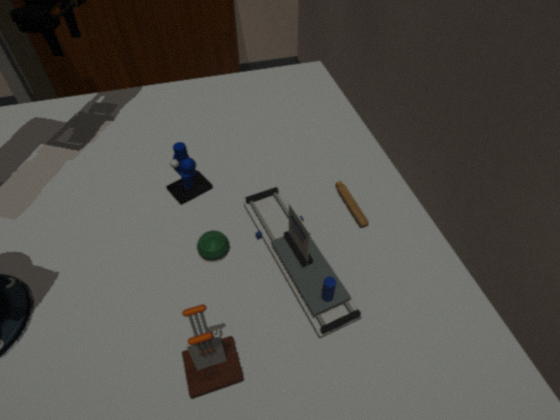

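The scene view shows the blue knob at (219,185), the card at (260,207), index marks at (308,235) and (276,266), and orange rolls at (279,88) and (291,97). The side view agrees with this. Next I measure the yaws from the colour blobs.

```bash
cat > h.py <<'E'
from rig import robot
import cv2,numpy as np
from scipy.spatial.transform import Rotation as R
def ray(p,u,v,z):
    Rm=cv2.Rodrigues(np.array(p["rvec"],float))[0]; t=np.array(p["tvec"],float).ravel()
    c=-Rm.T@t; d=Rm.T@np.linalg.inv(p["intrinsics"])@np.array([u,v,1.])
    return c+d*(z-c[2])/d[2]
def blobs(mask,amin=8):
    n,l,s,c=cv2.connectedComponentsWithStats(mask.astype(np.uint8))
    return [(c[i],s[i,4],np.argwhere(l==i)[:,::-1]) for i in range(1,n) if s[i,4]>=amin]
def to_tool(target,yaw_y=None):
    """shift in present tool axes to world target; turn (deg about tool z) to bring tool y to world yaw (mod 180)"""
    o=robot.get_obs(); M=R.from_quat(o["tool_rot"]).as_matrix()
    y=np.degrees(np.arctan2(M[1,1],M[0,1])); turn=0
    if yaw_y is not None: turn=-((yaw_y-y+90)%180-90)
    M2=M@R.from_euler("z",turn,degrees=True).as_matrix()
    d=np.array(target)-o["position"]
    print("turn",round(turn,2),"shift after turn mm",np.round(1000*M2.T@d,1),"q",np.round(o["q"],2))
E
python3 - <<'E'
from h import *
for n in ("scene","side"):
    p=robot.camera(n); a=p["pixels"].astype(int); r,g,b=a[...,0],a[...,1],a[...,2]
    for c,s,_ in blobs((b>60)&(b>2*r)&(b>1.4*g)):
        print(n,"blue",c.round(),s,ray(p,*c,.012).round(3))
    for c,s,pts in blobs((r>120)&(r>1.8*g)&(b<60),15):
        w=np.array([ray(p,u,v,.165)[:2] for u,v in pts]); ev=np.linalg.svd(w-w.mean(0))[2][0]
        print(n,"or",c.round(),s,w.mean(0).round(3),np.degrees(np.arctan2(ev[1],ev[0]))%180)
    r_=robot.outline_of(p,"carrier_knob")[0]["region"]; print(np.argwhere(r_).mean(0)[::-1])
to=[0.64,-.141,.15]; to_tool(to,8.7)
E
```

```text
scene blue [218. 178.] 43 [ 0.609 -0.206  0.012]
scene blue [429. 225.] 108 [0.34  0.192 0.012]
scene blue [415. 235.] 82 [0.384 0.192 0.012]
scene blue [308. 235.] 8 [0.557 0.05  0.012]
scene blue [436. 242.] 51 [0.364 0.232 0.012]
scene blue [275. 264.] 11 [0.656 0.066 0.012]
[245.93872394 210.61023373]
side blue [179. 146.] 63 [0.424 0.392 0.012]
side blue [187. 163.] 98 [0.437 0.319 0.012]
side blue [183. 175.] 26 [0.424 0.278 0.012]
side blue [258. 233.] 8 [0.557 0.049 0.012]
side blue [330. 281.] 95 [ 0.663 -0.107  0.012]
[308.94847529 266.79022082]
turn 60.74 shift after turn mm [-781.5  305.9   72.6] q [ 1.03  0.53  1.43 -0.    1.18 -0.18]
```

Emit:
servo_tool:
  rows: [-1,0,0,0,6.75,-1,0,0,0,6.75,-1,0,0,0,6.75,-1,0,0,0,6.75,-1,0,0,0,6.75]

```text
time: 1.72
position: [0.2194, 0.5852, 0.2226]
tool_rot: [0.459, 0.888, -0.0, -0.0]
ft_force: [0.5, -0.8, 0.2]
grip_width: 0.0872
grip_force: 0.0
```

Emit:
servo_tool:
  rows: [-1,0,0,0,6.75,-1,0,0,0,6.75,-1,0,0,0,6.75,-1,0,0,0,6.75,-1,-0.037,0.0145,0,0]

```text
time: 2.13
position: [0.2376, 0.5557, 0.2228]
tool_rot: [0.651, 0.759, 0.003, -0.002]
ft_force: [1.7, 0.5, 0.0]
grip_width: 0.0871
grip_force: 0.0
```

Emit:
servo_tool:
  rows: [-1,-0.0372,0.0145,0,0,-1,-0.0372,0.0145,0,0,-1,-0.0372,0.0145,0,0,-1,-0.0372,0.0145,0,0,-1,-0.0372,0.0145,0,0]

```text
time: 2.55
position: [0.3397, 0.3764, 0.2228]
tool_rot: [0.651, 0.759, 0.0, 0.0]
ft_force: [1.1, -0.1, 0.6]
grip_width: 0.0871
grip_force: 0.0
```

Emit:
servo_tool:
  rows: [-1,-0.0372,0.0145,0,0,-1,-0.0372,0.0145,0,0,-1,-0.0372,0.0145,0,0,-1,-0.0372,0.0145,0,0,-1,-0.0372,0.0145,0,0]

```text
time: 2.97
position: [0.4397, 0.2032, 0.2229]
tool_rot: [0.652, 0.759, 0.0, 0.0]
ft_force: [1.0, 0.8, -0.2]
grip_width: 0.0869
grip_force: 0.0
```

Emit:
servo_tool:
  rows: [-1,-0.0372,0.0145,0,0,-1,-0.0372,0.0145,0,0,-1,-0.0372,0.0145,0,0,-1,-0.0372,0.0145,0,0,-1,-0.0372,0.0145,0,0]

```text
time: 3.38
position: [0.5395, 0.0301, 0.2228]
tool_rot: [0.652, 0.759, 0.0, 0.0]
ft_force: [0.6, 0.9, -0.1]
grip_width: 0.0872
grip_force: 0.0
```

Emit:
servo_tool:
  rows: [-1,-0.0372,0.0145,0,0,-1,-0.0372,0.0145,0,0,-1,-0.0372,0.0145,0,0,-1,-0.0372,0.0145,0,0,-1,-0.0372,0.0145,0,0]

```text
time: 3.8
position: [0.6392, -0.1428, 0.2226]
tool_rot: [0.652, 0.759, 0.0, 0.0]
ft_force: [0.5, 0.2, -0.9]
grip_width: 0.087
grip_force: 0.0
```

Run:
```python
from h import *
print(robot.get_obs()["position"].round(4) if hasattr(robot.get_obs()["position"],'round') else robot.get_obs()["position"])
p=robot.camera("wrist"); cv2.imwrite("pics/w1.png",p["pixels"][:,:,::-1]); print(p["mount"],p["intrinsics"])
for q in ["carrier_knob","card_top","clip_grip","clip_mouth"]:
    print(q,[(np.round(a["at"],4).tolist(),round(a["score"],2)) for a in robot.place_of(p,q)[:2]])
```

```text
[ 0.6392 -0.1428  0.2226]
[[ 3.58043737e-04 -9.68270117e-01 -2.49905686e-01  6.80413772e-02]
 [ 9.99999636e-01  5.40111358e-04 -6.59969299e-04  5.99226328e-04]
 [ 7.74005450e-04 -2.49905359e-01  9.68269958e-01 -1.62019808e-01]
 [ 0.00000000e+00  0.00000000e+00  0.00000000e+00  1.00000000e+00]] [[325.1922621    0.         273.44302572]
 [  0.         325.1922621  215.20333114]
 [  0.           0.           1.        ]]
carrier_knob [([0.6426, -0.1514, 0.0818], 0.9)]
card_top [([0.6252, -0.0254, 0.1348], 0.98)]
clip_grip [([0.7813, 0.0736, 0.0029], 0.42)]
clip_mouth [([0.4207, -0.1955, 0.0768], 0.92)]
```

View pics/w1.png

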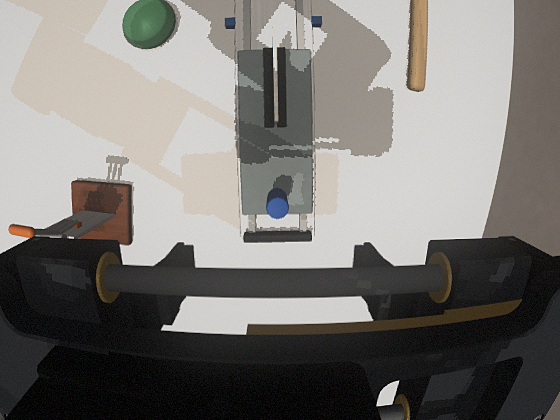

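The wrist view shows the knob top near (278,209), the card at column 275 and the index marks at (230,21) and (317,21). The rail runs vertically in the picture, so the yaw is right. Next I compute the knob top with the fisheye model.

```bash
cat >> h.py <<'E'
def wray(p,o,u,v,z):
    K=p["intrinsics"]; d=np.array([u-K[0][2],v-K[1][2]])/K[0][0]; th=np.linalg.norm(d)
    c=np.r_[d/th*np.sin(th),np.cos(th)]; m=np.array(p["mount"]); M=R.from_quat(o["tool_rot"]).as_matrix()
    d=M@m[:3,:3]@c; s=np.array(o["position"])+M@m[:3,3]
    return s+d*(z-s[2])/d[2]
E
python3 - <<'E'
from h import *
o=robot.get_obs(); p=robot.camera("wrist")
a=p["pixels"].astype(int); r,g,b=a[...,0],a[...,1],a[...,2]
for c,s,pts in blobs((b>60)&(b>2*r)&(b>1.4*g),20):
    print(c.round(),s,pts.min(0),pts.max(0),wray(p,o,*c,.014).round(4))
for uv,z in (((278,209),.085),((275,84),.130)): print(wray(p,o,*uv,z).round(4))
to_tool([.641,-.144,.055],9.0)
E
```

```text
[278. 210.] 340 [268 201] [289 220] [ 0.6468 -0.1608  0.014 ]
[ 0.6427 -0.1427  0.085 ]
[ 0.6231 -0.0347  0.13  ]
turn -0.28 shift after turn mm [ -5.    3.  167.2] q [-0.39  0.57  1.36  0.    1.22 -0.54]
```

Emit:
servo_tool:
  rows: [-1,0,0.001,0.033,0,-1,0,0.001,0.033,0,-1,0,0.001,0.033,0,-1,0,0,0.033,0,-1,0,0,0.033,0]

```text
time: 4.52
position: [0.641, -0.1383, 0.0569]
tool_rot: [0.651, 0.759, 0.0, 0.0]
ft_force: [0.6, 0.4, -0.4]
grip_width: 0.087
grip_force: 0.0
```

Emit:
servo_tool:
  rows: [1,0,0,0,0,1,0,0,0,0,1,0,0,0,0,1,0,0,0,0,1,0,0,0,0]
  newtons: 12

```text
time: 4.93
position: [0.6432, -0.1407, 0.0605]
tool_rot: [0.651, 0.759, 0.001, 0.002]
ft_force: [0.3, 0.2, 0.1]
grip_width: 0.0617
grip_force: 0.0
```

Emit:
servo_tool:
  rows: [1,0,0,0,0,1,0,0,0,0,1,0,0,0,0,1,0,0,0,0,1,0,0,0,0]

```text
time: 5.35
position: [0.6414, -0.1405, 0.0577]
tool_rot: [0.652, 0.759, 0.0, 0.0]
ft_force: [-0.0, 0.2, -0.4]
grip_width: 0.0283
grip_force: 0.0
```

Emit:
servo_tool:
  rows: [1,0,0,0,0,1,0,0,0,0,1,0,0,0,0,1,0,0,0,0]

```text
time: 5.68
position: [0.6423, -0.1404, 0.0576]
tool_rot: [0.652, 0.759, 0.0, 0.001]
ft_force: [3.7, 1.1, -1.7]
grip_width: 0.0217
grip_force: 12.0
```

Run:
```python
from h import *
o=robot.get_obs();print(o["position"],o["grip_width"],o["grip_force"],o["ft_force"])
u=np.array([-np.sin(np.radians(9.2)),np.cos(np.radians(9.2))])
for n in ("scene","side"):
    p=robot.camera(n)
    for q in ["rail","card_top","carrier_knob"]:
        for a in robot.place_of(p,q)[:1]: print(n,q,np.round(a["at"],4),round(a["score"],2),"along rail",(u@(np.array(a["at"])[:2]-[.6065,.058])).round(4))
```

```text
[ 0.64230156 -0.14041092  0.0575732 ] 0.021731192535656495 12.003175865393132 [ 3.66293406  1.05272443 -1.69438273]
scene rail [ 6.212e-01 -2.110e-02  4.000e-04] 0.85 along rail -0.0804
scene card_top [ 0.6197 -0.0251  0.1292] 0.97 along rail -0.0841
scene carrier_knob [ 0.6402 -0.1427  0.0857] 0.56 along rail -0.2035
side rail [ 0.6187 -0.0236  0.0031] 0.83 along rail -0.0825
side card_top [ 0.6227 -0.0227  0.1298] 0.7 along rail -0.0823
side carrier_knob [ 0.6422 -0.1435  0.0896] 0.96 along rail -0.2046
```

Emit:
servo_tool:
  rows: [1,0.015,0,0,0,1,0.015,0,0,0,1,0.015,0,0,0,1,0.015,0,0,0,1,0.008,0,0,0]

```text
time: 6.5
position: [0.6302, -0.0706, 0.0576]
tool_rot: [0.651, 0.759, -0.0, -0.001]
ft_force: [2.4, -1.0, -2.9]
grip_width: 0.0216
grip_force: 12.0
```

Emit:
servo_tool:
  rows: [1,0.003,0,0,0,1,0,0,0,0]

```text
time: 6.67
position: [0.6298, -0.0682, 0.0576]
tool_rot: [0.651, 0.759, -0.0, -0.001]
ft_force: [1.5, 2.1, -1.4]
grip_width: 0.0215
grip_force: 12.0
```

Emit:
servo_tool:
  rows: [1,0.003,0,0,0,1,0,0,0,0]

```text
time: 6.83
position: [0.6296, -0.0669, 0.0575]
tool_rot: [0.651, 0.759, -0.0, -0.001]
ft_force: [0.9, 1.9, 0.3]
grip_width: 0.0216
grip_force: 12.0
```

Emit:
servo_tool:
  rows: [1,0.003,0,0,0,1,0,0,0,0]

```text
time: 7.0
position: [0.6293, -0.065, 0.0576]
tool_rot: [0.651, 0.759, -0.001, -0.0]
ft_force: [-0.1, -3.3, -0.2]
grip_width: 0.0213
grip_force: 12.0
```

Emit:
servo_tool:
  rows: [1,0.002,0,0,0,1,0,0,0,0]

```text
time: 7.17
position: [0.6292, -0.0646, 0.0575]
tool_rot: [0.651, 0.759, -0.001, 0.001]
ft_force: [-0.2, -6.6, -0.7]
grip_width: 0.0216
grip_force: 12.0
```

Run:
```python
from h import *
o=robot.get_obs();print(o["position"],o["ft_force"])
u=np.array([-np.sin(np.radians(9.2)),np.cos(np.radians(9.2))])
for n in ("scene","side"):
    p=robot.camera(n); cv2.imwrite(f"pics/{n}2.png",cv2.resize(p["pixels"][140:300,180:380,::-1],None,fx=3,fy=3))
    for q in ["card_top","carrier_knob"]:
        for a in robot.place_of(p,q)[:1]: print(n,q,np.round(a["at"],4),round(a["score"],2),"along rail",(u@(np.array(a["at"])[:2]-[.6065,.058])).round(4))
```

```text
[ 0.62924102 -0.06457065  0.05753177] [-0.21204749 -6.62355284 -0.71620629]
scene card_top [0.6099 0.0489 0.1288] 0.74 along rail -0.0095
scene carrier_knob [ 0.6276 -0.068   0.0834] 0.94 along rail -0.1278
side card_top [0.6082 0.0508 0.1302] 0.92 along rail -0.0074
side carrier_knob [ 0.628  -0.0652  0.0881] 0.88 along rail -0.1251
```

View pics/side2.png

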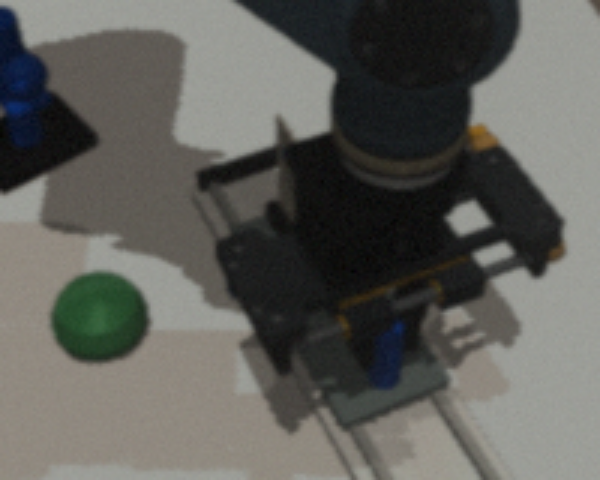

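The side crop shows the knob gripped. The networks put the card 7–9 mm short of the marks, so the resistance is the entry ridge and I keep pushing.

Emit:
servo_tool:
  rows: [1,0.002,0,0,0,1,0,0,0,0]

```text
time: 7.63
position: [0.629, -0.0629, 0.0576]
tool_rot: [0.651, 0.759, -0.001, 0.001]
ft_force: [0.3, -5.8, 0.1]
grip_width: 0.0216
grip_force: 12.0
```

Emit:
servo_tool:
  rows: [1,0.002,0,0,0,1,0,0,0,0]

```text
time: 7.8
position: [0.6283, -0.059, 0.0576]
tool_rot: [0.652, 0.758, -0.0, -0.0]
ft_force: [-0.2, -0.4, 0.9]
grip_width: 0.0215
grip_force: 12.0
```

Emit:
servo_tool:
  rows: [1,0.002,0,0,0,1,0,0,0,0]

```text
time: 7.97
position: [0.6277, -0.0559, 0.0575]
tool_rot: [0.652, 0.759, -0.0, -0.001]
ft_force: [-2.0, -1.3, 2.0]
grip_width: 0.0215
grip_force: 12.0
```

Emit:
servo_tool:
  rows: [-1,0,0,0,0,-1,0,0,0,0,-1,0,0,0,0,-1,0,0,0,0,-1,0,0,0,0]

```text
time: 8.38
position: [0.6286, -0.0561, 0.0574]
tool_rot: [0.651, 0.759, 0.0, -0.0]
ft_force: [-0.8, -0.0, -0.3]
grip_width: 0.0471
grip_force: 0.0
```

Emit:
servo_tool:
  rows: [-1,0,0,-0.01,0,-1,0,0,-0.03,0,-1,0,0,-0.04,0,-1,0,0,-0.04,0,-1,0,0,-0.04,0]

```text
time: 8.8
position: [0.6282, -0.0562, 0.2197]
tool_rot: [0.651, 0.759, -0.0, -0.0]
ft_force: [1.0, 1.0, -0.0]
grip_width: 0.0801
grip_force: 0.0
```

Run:
```python
from h import *
o=robot.get_obs();print(o["position"],o["ft_force"])
u=np.array([-np.sin(np.radians(9.2)),np.cos(np.radians(9.2))])
p=robot.camera("wrist"); cv2.imwrite("pics/w3.png",p["pixels"][:,:,::-1])
print([(np.round(a["at"],4),round(a["score"],2)) for q in ["carrier_knob","card_top"] for a in robot.place_of(p,q)[:1]])
a=p["pixels"].astype(int); r,g,b=a[...,0],a[...,1],a[...,2]
for c,s,pts in blobs((b>60)&(b>2*r)&(b>1.4*g),20):
    print(c.round(),s,pts.min(0),pts.max(0),wray(p,o,*c,.014).round(4),wray(p,o,*c,.085).round(4))
for n in ("scene","side"):
    p=robot.camera(n)
    for q in ["rail","card_top","carrier_knob"]:
        for a in robot.place_of(p,q)[:1]: print(n,q,np.round(a["at"],4),round(a["score"],2),"along rail",(u@(np.array(a["at"])[:2]-[.6065,.058])).round(4))
```

```text
[ 0.62818214 -0.05616931  0.21974467] [ 0.96369389  1.00083534 -0.00403781]
[(array([ 0.6281, -0.0636,  0.0825]), 0.75), (array([0.612 , 0.0599, 0.1312]), 0.77)]
[226.  92.] 46 [222  89] [231  96] [0.5583 0.05   0.014 ] [0.5699 0.0425 0.085 ]
[273. 210.] 341 [263 200] [283 220] [ 0.631  -0.0765  0.014 ] [ 0.6286 -0.0596  0.085 ]
scene rail [0.4365 0.2396 0.0034] 0.34 along rail 0.2064
scene card_top [0.6092 0.0604 0.1312] 0.86 along rail 0.0019
scene carrier_knob [ 0.6268 -0.0626  0.0823] 0.65 along rail -0.1223
side rail [ 0.6219 -0.0219  0.0024] 0.68 along rail -0.0813
side card_top [0.6048 0.0607 0.1298] 0.87 along rail 0.0029
```

View pics/w3.png

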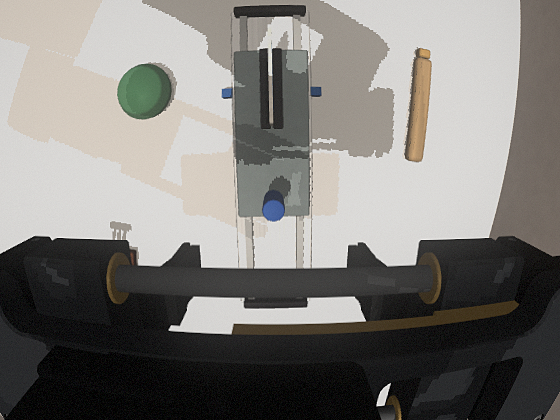

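The wrist view shows the card block centred on the index marks (rows 89 and 92), so the carrier is at the station. Now for the clip's yaw.

Run:
```python
from h import *
for n in ("scene","side"):
    p=robot.camera(n); a=cv2.cvtColor(p["pixels"],cv2.COLOR_RGB2HSV).astype(int)
    m=(a[...,0]<14)&(a[...,1]>190)&(a[...,2]>130)
    m[:60]=0
    for c,s,pts in blobs(m,12):
        w=np.array([ray(p,u,v,.165)[:2] for u,v in pts]); ev=np.linalg.svd(w-w.mean(0))[2][0]
        print(n,c.round(),s,w.mean(0).round(3),np.degrees(np.arctan2(ev[1],ev[0]))%180)
    for q in ("clip_grip","clip"): print(q,[np.round(a["at"],4) for a in robot.place_of(p,q)[:1]])
to_tool([.415,-.204,.22])
```

```text
clip_grip []
clip [array([ 0.4183, -0.2019,  0.1163])]
side [193. 310.] 61 [ 0.414 -0.181] 2.5903227593833833
side [200. 338.] 76 [ 0.417 -0.225] 3.3391660191116728
clip_grip [array([ 0.4173, -0.203 ,  0.1646])]
clip [array([ 0.4154, -0.201 ,  0.1183])]
turn 0 shift after turn mm [-113.7 -233.4   -2.6] q [-0.27  0.54  1.42  0.    1.18 -0.42]
```

Emit:
servo_tool:
  rows: [-1,-0.0142,-0.0292,0,0,-1,-0.0142,-0.0292,0,0,-1,-0.0142,-0.0292,0,0,-1,-0.0142,-0.0292,0,0,-1,-0.0142,-0.0292,0,0]

```text
time: 10.07
position: [0.4938, -0.1491, 0.2177]
tool_rot: [0.651, 0.759, -0.0, 0.0]
ft_force: [-0.3, -1.0, -0.1]
grip_width: 0.087
grip_force: 0.0
```

Emit:
servo_tool:
  rows: [-1,-0.0142,-0.0292,0,0,-1,-0.0142,-0.0292,0,0,-1,-0.0142,-0.0292,0,0,-1,0,0,0,-7.05,-1,0,0,0,-7.05]

```text
time: 10.48
position: [0.4135, -0.2051, 0.2179]
tool_rot: [0.553, 0.833, -0.0, 0.0]
ft_force: [0.6, -0.1, -0.9]
grip_width: 0.087
grip_force: 0.0
```

Emit:
servo_tool:
  rows: [-1,0,0,0,-7.05,-1,0,0,0,-7.05,-1,0,0,0,-7.05,-1,0,0,0,-7.05,-1,0,0,0,-7.05]

```text
time: 10.9
position: [0.4149, -0.2041, 0.2178]
tool_rot: [0.272, 0.962, -0.0, 0.0]
ft_force: [-0.2, -0.3, 0.2]
grip_width: 0.0869
grip_force: 0.0
```

Emit:
servo_tool:
  rows: [-1,0,0,0,-7.05,-1,0,0,0,-7.05,-1,0,0,0,-7.05,-1,0,0,0,-7.05,-1,0,0,0,-7.05]

```text
time: 11.32
position: [0.415, -0.204, 0.2178]
tool_rot: [-0.032, 0.999, -0.0, 0.0]
ft_force: [0.5, -0.2, -0.5]
grip_width: 0.0871
grip_force: 0.0
```

Run:
```python
from h import *
o=robot.get_obs();print(o["position"],o["ft_force"])
p=robot.camera("wrist"); cv2.imwrite("pics/w4.png",p["pixels"][:,:,::-1])
a=cv2.cvtColor(p["pixels"],cv2.COLOR_RGB2HSV).astype(int)
for c,s,pts in blobs((a[...,0]<14)&(a[...,1]>180)&(a[...,2]>120),40):
    w=np.array([wray(p,o,u,v,.165)[:2] for u,v in pts]); ev=np.linalg.svd(w-w.mean(0))[2][0]
    print(c.round(),s,w.mean(0).round(4),np.degrees(np.arctan2(ev[1],ev[0]))%180)
for q in ("clip_grip","clip","clip_mouth"): print(q,[(np.round(a["at"],4),round(a["score"],2)) for a in robot.place_of(p,q)[:1]])
to_tool([.415,-.203,.147],93.5)
```

```text
[ 0.41495833 -0.2040186   0.21777685] [ 0.48826194 -0.19738113 -0.47146397]
clip_grip [(array([ 0.4176, -0.2048,  0.1631]), 0.59)]
clip [(array([ 0.4202, -0.1981,  0.118 ]), 0.6)]
clip_mouth [(array([ 0.4191, -0.1981,  0.0776]), 0.82)]
turn -0.39 shift after turn mm [-0.2  1.  70.7] q [-0.7   0.32  1.83  0.    0.99 -2.32]
```

View pics/w4.png

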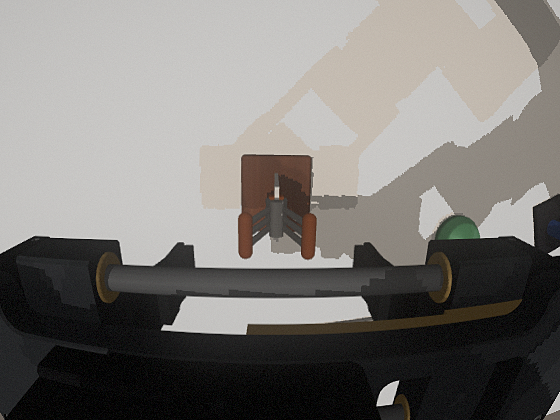

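The wrist view shows the rolls vertical at (246,235) and (308,235), centred between the fingers and parallel to the pads.

Run:
```python
from h import *
o=robot.get_obs(); p=robot.camera("wrist")
for uv in ((246,235),(308,235),(277,235)): print(wray(p,o,*uv,.167).round(4))
```

```text
[ 0.4173 -0.2226  0.167 ]
[ 0.415 -0.18   0.167]
[ 0.4161 -0.2013  0.167 ]
```

Emit:
servo_tool:
  rows: [-1,-0.0015,0.002,0.0,0,-1,0,0,0.02,0,-1,0,0,0.02,0,-1,0,0,0.02,0,-1,0,0,0.01,0]
  newtons: 25

```text
time: 11.98
position: [0.4154, -0.201, 0.1458]
tool_rot: [-0.028, 1.0, 0.001, -0.001]
ft_force: [-0.4, 0.1, 0.3]
grip_width: 0.0871
grip_force: 0.0
```

Emit:
servo_tool:
  rows: [-1,0,0,0,0,1,0,0,0,0,1,0,0,0,0,1,0,0,0,0,1,0,0,0,0]

```text
time: 12.4
position: [0.4168, -0.2022, 0.1484]
tool_rot: [-0.029, 1.0, -0.001, 0.001]
ft_force: [-0.3, 0.4, 0.2]
grip_width: 0.068
grip_force: 0.0
```

Emit:
servo_tool:
  rows: [1,0,0,0,0,1,0,0,0,0,1,0,0,0,0,1,0,0,0,0,1,0,0,0,0]

```text
time: 12.82
position: [0.4179, -0.2038, 0.15]
tool_rot: [-0.029, 1.0, -0.002, 0.002]
ft_force: [-2.1, -0.4, 21.6]
grip_width: 0.0355
grip_force: 14.3
```

Emit:
servo_tool:
  rows: [1,0,0,0,0,1,0,0,0,0,1,0,0,0,0]

```text
time: 13.07
position: [0.4183, -0.2043, 0.1504]
tool_rot: [-0.029, 1.0, -0.003, 0.003]
ft_force: [-2.4, -1.1, 17.4]
grip_width: 0.0275
grip_force: 25.0
```

Emit:
servo_tool:
  rows: [1,0,0,-0.005,0,1,0,0,-0.015,0,1,0,0,-0.02,0,1,0,0,-0.025,0,1,0,0,-0.025,0]

```text
time: 13.48
position: [0.4155, -0.2012, 0.238]
tool_rot: [-0.029, 1.0, 0.001, -0.001]
ft_force: [0.1, -0.6, -0.7]
grip_width: 0.0269
grip_force: 25.0
```

Run:
```python
from h import *
o=robot.get_obs();print(o["position"],o["ft_force"],o["grip_width"])
ims=[]
for n in ("scene","side","wrist"):
    p=robot.camera(n); ims.append(p["pixels"][:,:,::-1])
    for q in ("clip","clip_mouth","clip_grip","card_top"): print(n,q,[(np.round(a["at"],4),round(a["score"],2)) for a in robot.place_of(p,q)[:1]])
crop=lambda im,x,y: cv2.resize(im[y:y+130,x:x+130],(390,390))
cv2.imwrite("pics/c5.png",np.hstack([crop(ims[0],220,30),crop(ims[1],130,250)]))
to_tool([.608,.059,.26],9.0)
```

```text
[ 0.41548448 -0.20121745  0.23804182] [ 0.05353237 -0.57900753 -0.73670589] 0.026903351263859756
scene clip [(array([ 0.4129, -0.1982,  0.2016]), 0.84)]
scene clip_mouth [(array([ 0.415 , -0.1936,  0.1616]), 0.65)]
scene clip_grip [(array([ 0.415 , -0.2032,  0.2538]), 0.98)]
scene card_top [(array([0.607 , 0.059 , 0.1308]), 0.87)]
side clip [(array([ 0.4602,  0.0407, -0.0052]), 0.56)]
side clip_mouth []
side clip_grip []
side card_top [(array([0.6063, 0.0635, 0.1301]), 0.67)]
wrist clip [(array([ 0.4154, -0.1968,  0.2048]), 0.56)]
wrist clip_mouth [(array([ 0.4176, -0.1945,  0.1618]), 0.75)]
wrist clip_grip [(array([ 0.4161, -0.2026,  0.2496]), 0.65)]
wrist card_top [(array([0.6092, 0.0587, 0.133 ]), 0.71)]
turn 84.29 shift after turn mm [227.6 230.3 -22.7] q [-0.69  0.29  1.81 -0.    1.05 -2.32]
```

View pics/c5.png

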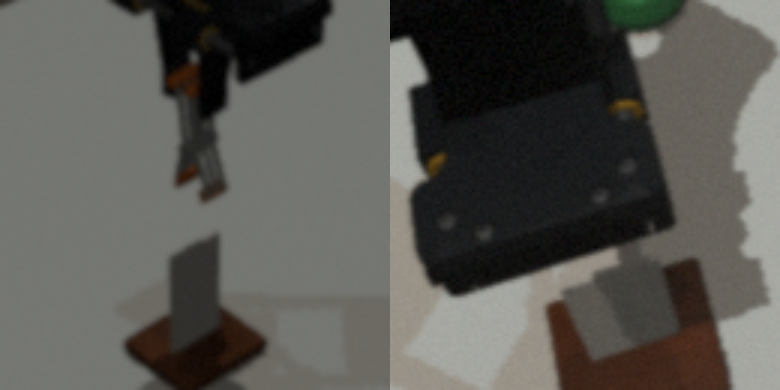

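The left crop (scene view) shows the clip held open and clear of the fin, with its mouth leaning a few degrees to +y. The networks agree: about 8 mm at the mouth. I carry it to above the card and measure again there.

Emit:
servo_tool:
  rows: [1,0,0,-0.01,7.02,1,0,0,-0.01,7.02,1,0,0,0,7.02,1,0,0,0,7.02,1,0,0,0,7.02]

```text
time: 14.65
position: [0.4163, -0.2019, 0.2578]
tool_rot: [0.277, 0.961, -0.0, 0.0]
ft_force: [-0.7, 0.1, -1.7]
grip_width: 0.0277
grip_force: 25.0
```

Emit:
servo_tool:
  rows: [1,0,0,0,7.02,1,0,0,0,7.02,1,0,0,0,7.02,1,0,0,0,7.02,1,0,0,0,7.02]

```text
time: 15.07
position: [0.4162, -0.2018, 0.2575]
tool_rot: [0.554, 0.833, -0.0, -0.0]
ft_force: [0.6, -0.1, -0.5]
grip_width: 0.0273
grip_force: 25.0
```

Emit:
servo_tool:
  rows: [1,0,0,0,7.02,1,0,0,0,7.02,1,0.0228,0.0222,0,0,1,0.0228,0.0222,0,0,1,0.0228,0.0222,0,0]

```text
time: 15.48
position: [0.4717, -0.1234, 0.2576]
tool_rot: [0.65, 0.76, 0.0, 0.0]
ft_force: [0.8, 0.4, -0.7]
grip_width: 0.0273
grip_force: 25.0
```

Emit:
servo_tool:
  rows: [1,0.0228,0.0222,0,0,1,0.0228,0.0222,0,0,1,0.0228,0.0222,0,0,1,0.0228,0.0222,0,0,1,0.0228,0.0222,0,0]

```text
time: 15.9
position: [0.5636, 0.0077, 0.2574]
tool_rot: [0.649, 0.761, -0.0, -0.0]
ft_force: [0.4, -0.6, -1.2]
grip_width: 0.0271
grip_force: 25.0
```

Emit:
servo_tool:
  rows: [1,0.0228,0.0222,0,0,1,0.0228,0.0222,0,0,1,0,0,0,0]

```text
time: 16.15
position: [0.6027, 0.0628, 0.2574]
tool_rot: [0.648, 0.762, 0.002, 0.001]
ft_force: [1.1, -0.7, -0.7]
grip_width: 0.0272
grip_force: 25.0
```

```bash
cat > look.py <<'E'
from h import *
import sys
o=robot.get_obs();print(o["position"],o["ft_force"],o["grip_width"])
ims=[]
M=R.from_quat(o["tool_rot"]).as_matrix()
for n in ("scene","side","wrist"):
    p=robot.camera(n); im=p["pixels"][:,:,::-1]
    for q in ("clip","clip_mouth","clip_grip","card_top"):
        for a in robot.place_of(p,q)[:1]: print(n,q,np.round(a["at"],4),round(a["score"],2),"tool mm",np.round(1000*M.T@(np.array(a["at"])-o["position"]),1))
    if n!="wrist":
        Rm=np.array(p["rvec"],float); c=cv2.projectPoints(np.array([[.608,.059,.15]]),Rm,np.array(p["tvec"],float),np.array(p["intrinsics"]),None)[0].ravel().astype(int)
        x,y=np.clip(c-60,0,None); print(n,"crop",x,y); ims.append(cv2.resize(im[y:y+120,x:x+120],(390,390)))
    else:
        ims.append(im); cv2.imwrite("pics/w"+sys.argv[1],im)
cv2.imwrite("pics/"+sys.argv[1],np.hstack(ims[:2]))
to_tool([.608,.059,.2],9.2)
E
python3 look.py d6.png
```

```text
[0.60274491 0.0628096  0.25741314] [ 1.10687572 -0.72360197 -0.6963374 ] 0.027179139953199545
scene clip [0.605  0.065  0.2256] 0.96 tool mm [ 1.7  2.4 31.8]
scene clip_mouth [0.6083 0.066  0.1819] 0.81 tool mm [ 2.1  5.7 75.5]
scene clip_grip [0.6037 0.0602 0.2738] 0.61 tool mm [ -2.7   0.6 -16.4]
scene card_top [0.6074 0.0575 0.1326] 0.88 tool mm [ -6.2   3.2 124.8]
scene crop 231 145
side clip [0.5963 0.0609 0.2249] 0.83 tool mm [-0.9 -6.8 32.5]
side clip_mouth [0.6011 0.0594 0.181 ] 0.61 tool mm [-3.3 -2.5 76.4]
side clip_grip [0.5953 0.0578 0.2742] 0.79 tool mm [ -3.7  -8.1 -16.8]
side card_top [0.6064 0.0615 0.1306] 0.62 tool mm [ -2.1   2.9 126.8]
side crop 219 119
wrist clip [0.6018 0.0586 0.2239] 0.67 tool mm [-4.1 -1.8 33.5]
wrist clip_mouth [0.6058 0.0636 0.1809] 0.9 tool mm [ 0.1  2.8 76.5]
wrist clip_grip [0.5988 0.0544 0.2714] 0.69 tool mm [ -7.6  -5.2 -14. ]
wrist card_top [0.6084 0.0575 0.1294] 0.59 tool mm [ -6.4   4.2 128. ]
turn -0.16 shift after turn mm [-0.4  8.5 57.7] q [-0.09  0.46  1.45 -0.    1.23 -0.25]
```

View pics/d6.png

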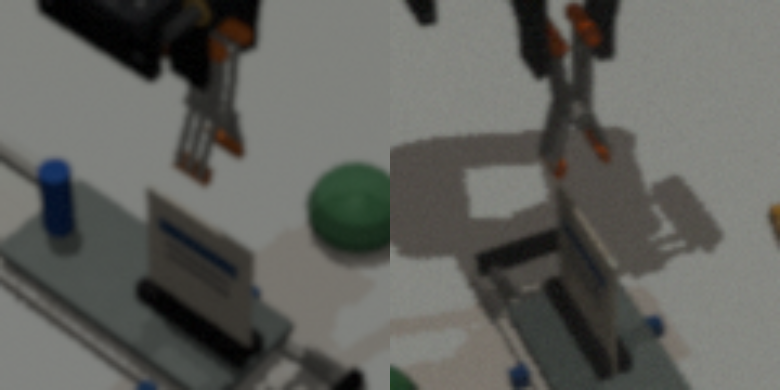

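View pics/wd6.png

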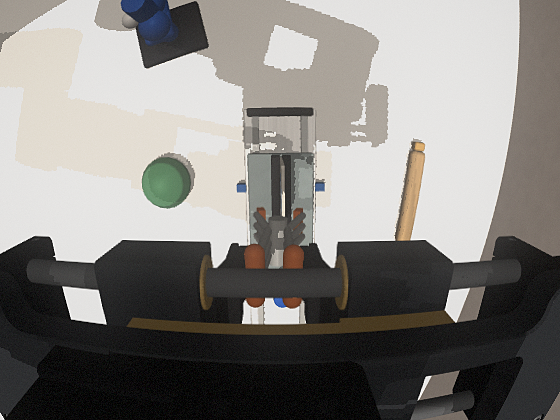

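The scene and side crops show the clip above the card with its jaws open. In the wrist view the rolls sit at columns 255 and 293, the jaw tips at 261 and 299, and the card at about 283. That is a tilt of only about 3°, so the mouth needs about 2–3 mm more along tool y. I shift, lower partway and measure again.

Emit:
servo_tool:
  rows: [1,-0.002,0.0025,0.01,0,1,0,0,0.015,0,1,0,0,0.013,0,1,0,0,0,0,1,0,0,0,0]

```text
time: 17.32
position: [0.6018, 0.0566, 0.2183]
tool_rot: [0.649, 0.761, -0.001, -0.001]
ft_force: [-0.0, -0.7, -0.6]
grip_width: 0.0272
grip_force: 25.0
```

Emit:
servo_tool:
  rows: [1,0,0,0,0,1,0,0,0,0,1,0,0,0,0]

```text
time: 17.57
position: [0.603, 0.0566, 0.2204]
tool_rot: [0.649, 0.761, 0.001, 0.001]
ft_force: [0.2, 0.4, -1.1]
grip_width: 0.0275
grip_force: 25.0
```

```bash
python3 look.py d7.png
python3 - <<'E'
from h import *
im=cv2.imread("pics/wd7.png"); hsv=cv2.cvtColor(im,cv2.COLOR_BGR2HSV).astype(int); g=cv2.cvtColor(im,cv2.COLOR_BGR2GRAY)
for c,s,pts in blobs((hsv[...,0]<14)&(hsv[...,1]>150)&(hsv[...,2]>70),8): print(c.round(1),s,pts.min(0),pts.max(0))
for v in (165,175,185,195,205): print(v,g[v,264:304].tolist())
E
```

```text
[0.60300233 0.05660982 0.22040947] [ 0.22488719  0.4207779  -1.08437136] 0.027539752129334846
scene clip_mouth [0.7849 0.0733 0.0011] 0.29 tool mm [-12.  181.9 219.6]
scene clip_grip [0.6039 0.0525 0.2366] 0.81 tool mm [ -4.2   0.3 -16.2]
scene card_top [0.6077 0.058  0.1293] 0.85 tool mm [ 0.7  4.7 91.1]
scene crop 231 145
side clip [0.6012 0.0613 0.1871] 0.75 tool mm [ 4.9 -1.1 33.3]
side clip_mouth [0.6071 0.0596 0.1453] 0.75 tool mm [ 2.3  4.4 75.1]
side clip_grip [0.6032 0.0544 0.2378] 0.56 tool mm [ -2.2  -0.1 -17.4]
side card_top [0.6074 0.0637 0.1287] 0.66 tool mm [ 6.4  5.3 91.7]
side crop 219 119
wrist clip [0.6052 0.0613 0.1853] 0.67 tool mm [ 4.3  2.8 35.1]
wrist clip_mouth [0.6073 0.0635 0.1482] 0.6 tool mm [ 6.2  5.2 72.2]
wrist clip_grip [0.6026 0.0524 0.2304] 0.68 tool mm [ -4.1  -1.  -10. ]
wrist card_top [0.6109 0.0607 0.1341] 0.81 tool mm [ 2.8  8.3 86.3]
turn -0.15 shift after turn mm [ 1.4  6.  19.5] q [-0.09  0.5   1.49 -0.    1.15 -0.25]
[295.4 213.5] 14 [294 211] [299 217]
[292.3 258.5] 343 [283 247] [303 267]
[254.8 259.2] 264 [245 248] [264 267]
[255.2 301.4
[... 269 characters left out ...]
63, 65, 64, 67, 65, 68, 49, 50, 100, 142, 129, 139, 111, 44, 50, 55, 54, 49, 48, 50, 95, 90, 84, 86, 79, 147, 141, 139, 139, 139, 139, 141, 138, 171]
185 [144, 140, 141, 149, 81, 57, 67, 65, 68, 60, 64, 59, 62, 57, 59, 145, 140, 142, 117, 39, 48, 50, 52, 56, 49, 48, 94, 91, 90, 83, 113, 147, 144, 143, 139, 141, 139, 138, 138, 166]
195 [138, 145, 147, 150, 77, 61, 64, 62, 63, 64, 64, 60, 61, 51, 62, 148, 141, 141, 114, 44, 46, 50, 50, 53, 47, 53, 95, 88, 91, 81, 145, 146, 140, 138, 140, 139, 139, 141, 141, 164]
205 [142, 140, 140, 144, 106, 56, 63, 66, 64, 60, 61, 65, 59, 50, 108, 126, 135, 136, 149, 37, 47, 51, 51, 49, 48, 45, 74, 87, 84, 81, 143, 141, 136, 137, 141, 139, 143, 144, 142, 158]
```

The card centre is at tool y ≈ 6.0 mm and the mouth at about 5.2 mm, which is well within the ±10 mm clearance. I lower the remaining 43 mm.

Emit:
servo_tool:
  rows: [1,-0.001,0.0005,0.008,0,1,0,0,0.008,0,1,0,0,0.005,0,1,0,0,0,0,1,0,0,0,0]

```text
time: 18.73
position: [0.6025, 0.0558, 0.1976]
tool_rot: [0.649, 0.761, -0.001, -0.001]
ft_force: [-0.4, 0.0, -1.6]
grip_width: 0.0271
grip_force: 25.0
```

Emit:
servo_tool:
  rows: [1,0,0,0.006,0,1,0,0,0.006,0,1,0,0,0.006,0,1,0,0,0.004,0,1,0,0,0,0]

```text
time: 19.15
position: [0.6021, 0.0558, 0.1752]
tool_rot: [0.649, 0.761, -0.001, -0.001]
ft_force: [-1.0, -0.4, -0.8]
grip_width: 0.0272
grip_force: 25.0
```

Emit:
servo_tool:
  rows: [1,0,0,0,0,1,0,0,0,0,1,0,0,0,0,1,0,0,0,0,1,0,0,0,0]

```text
time: 19.57
position: [0.6032, 0.0557, 0.1768]
tool_rot: [0.649, 0.761, 0.0, 0.0]
ft_force: [-1.0, 1.1, -0.2]
grip_width: 0.0276
grip_force: 25.0
```

```bash
python3 look.py d8.png
python3 - <<'E'
import cv2,numpy as np
a=cv2.imread("pics/d8.png"); b=cv2.imread("pics/wd8.png")[140:320,190:370]
cv2.imwrite("pics/d8b.png",np.hstack([cv2.resize(a,(520,260)),cv2.resize(b,(260,260))]))
E
```

```text
[0.60315723 0.05574133 0.17683965] [-1.04480997  1.1327509  -0.16905405] 0.02762500038704103
scene clip [0.6079 0.057  0.1438] 0.67 tool mm [ 0.5  4.9 33. ]
scene clip_mouth [0.6089 0.0623 0.1012] 0.59 tool mm [ 5.6  6.7 75.6]
scene clip_grip [0.6051 0.0535 0.195 ] 0.94 tool mm [ -2.5   1.6 -18.2]
scene card_top [0.6092 0.0594 0.129 ] 0.71 tool mm [ 2.7  6.5 47.8]
scene crop 231 145
side clip [0.6038 0.0601 0.1457] 0.61 tool mm [ 4.2  1.3 31.1]
side clip_mouth [0.606  0.0602 0.0977] 0.68 tool mm [ 4.   3.5 79.1]
side clip_grip [0.6022 0.053  0.1929] 0.91 tool mm [ -2.6  -1.4 -16.1]
side card_top [0.6049 0.0616 0.1293] 0.89 tool mm [ 5.5  2.6 47.5]
side crop 219 119
wrist clip [0.6025 0.0581 0.1437] 0.63 tool mm [ 2.4 -0.3 33.1]
wrist clip_mouth [0.6061 0.0591 0.1012] 0.76 tool mm [ 2.9  3.4 75.6]
wrist clip_grip [0.601  0.0552 0.1895] 0.64 tool mm [ -0.2  -2.2 -12.7]
wrist card_top [0.611  0.0618 0.1323] 0.68 tool mm [ 4.8  8.7 44.5]
turn -0.15 shift after turn mm [  2.4   5.4 -23.5] q [-0.09  0.56  1.53  0.    1.06 -0.25]
```

View pics/d8b.png

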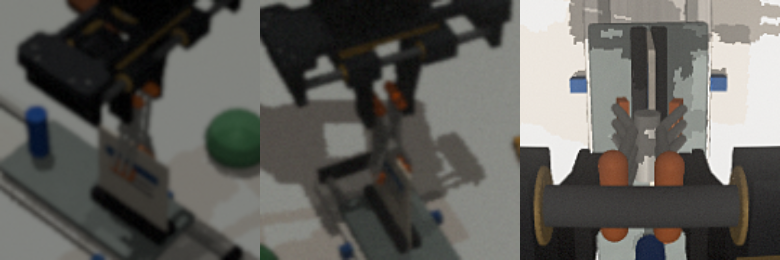

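The final view shows the jaws astride the card: crop columns 623 and 676, card at 652, coil at 649. I nudge 1.5 mm to centre it, let it settle, check and hand in.

Emit:
servo_tool:
  rows: [1,-0.001,0.0015,0,0,1,0,0,0,0,1,0,0,0,0,1,0,0,0,0,1,0,0,0,0]

```text
time: 20.73
position: [0.6046, 0.055, 0.1765]
tool_rot: [0.649, 0.761, -0.0, -0.0]
ft_force: [-0.2, -0.1, 0.4]
grip_width: 0.0274
grip_force: 25.0
```

Emit:
servo_tool:
  rows: [1,0,0,0,0,1,0,0,0,0,1,0,0,0,0,1,0,0,0,0,1,0,0,0,0]

```text
time: 21.15
position: [0.6046, 0.055, 0.1766]
tool_rot: [0.649, 0.761, -0.0, -0.0]
ft_force: [0.4, -0.8, -0.0]
grip_width: 0.0273
grip_force: 25.0
```

Run:
```python
from h import *
o=robot.get_obs();print(o["position"],o["ft_force"],o["grip_width"],o["grip_force"])
p=robot.camera("wrist"); g=cv2.cvtColor(p["pixels"],cv2.COLOR_RGB2GRAY)
for v in (180,195,205): print(v,g[v,262:302].tolist())
hsv=cv2.cvtColor(p["pixels"],cv2.COLOR_RGB2HSV).astype(int)
for c,s,pts in blobs((hsv[...,0]<14)&(hsv[...,1]>150)&(hsv[...,2]>70),8): print(c.round(1),s)
for n in ("scene","side"):
    q=robot.camera(n)
    for k in ("card_top","carrier_knob","knee","paperweight","pointer"): print(n,k,[np.round(a["at"],3).tolist() for a in robot.place_of(q,k)[:1]])
```

```text
[0.60463571 0.0550015  0.17656408] [ 0.39572469 -0.78382822 -0.00841325] 0.02734192931939928 24.995905458927155
180 [84, 92, 128, 51, 44, 50, 52, 48, 51, 54, 46, 48, 44, 44, 99, 140, 138, 138, 147, 53, 43, 51, 51, 49, 48, 47, 46, 40, 77, 94, 90, 89, 90, 89, 91, 89, 86, 88, 91, 88]
195 [145, 151, 148, 79, 58, 63, 61, 45, 50, 49, 47, 50, 47, 44, 56, 155, 143, 140, 150, 82, 44, 47, 50, 45, 45, 53, 48, 42, 74, 95, 90, 88, 132, 127, 144, 146, 144, 146, 145, 145]
205 [150, 143, 148, 108, 50, 63, 61, 59, 61, 61, 59, 64, 61, 49, 58, 150, 138, 139, 149, 81, 39, 47, 47, 48, 47, 46, 47, 40, 75, 92, 88, 89, 136, 131, 148, 144, 144, 143, 141, 144]
[262.2 213. ] 26
[295.6 213.6] 21
[254.7 257.5] 371
[292.7 257.3] 402
[255.2 301.4] 134
[291.7 301.8] 153
scene card_top [[0.608, 0.058, 0.135]]
scene carrier_knob [[0.628, -0.059, 0.083]]
scene knee [[0.433, 0.242, 0.001]]
scene paperweight [[0.461, 0.045, -0.001]]
scene pointer [[0.787, 0.075, 0.0]]
side card_top [[0.608, 0.062, 0.13]]
side carrier_knob [[0.628, -0.058, 0.088]]
side knee [[0.433, 0.241, 0.001]]
side paperweight [[0.458, 0.041, -0.002]]
side pointer [[0.789, 0.079, 0.001]]
```

Everything agrees: the card is at column 279, the jaws are centred at 278.9, contact force is near zero, and the bystanders haven't moved.

```bash
python3 -c "
from rig import robot
print(robot.hand_in())"
```

```text
the job is handed in; nothing more can be done
None
```

The job is handed in: the carrier is in the station detent, and the clip is held open astride the middle of the card's top edge, about 29 mm down and leaning about 5° from upright, with no sign of contact and the knee model, paperweight and pointer handle where they were (about 21 s of 51 s used).

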